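# Slide the rolling pin home along its V-groove

## Task

Put the small rolling pin away: lift it off its notched rest, lay it in the V-groove in front of the keeper bridge, then push it lengthwise along the groove, under the sprung pad of the bridge, until its end rests against the rubber bumper of the end stop. Push gently: never ram the bumper. Leave the jars, tin and carton at the back where they are, and let go of the pin.

Things in the scene. Friction and masses are not known exactly. Their poses are not given: they have to be found in the camera images.
- pin_mid (a point): Middle of the loose wooden rolling pin: round rod 190 mm long, 28 mm thick, about 110 g; its last 16 mm at either end taper to a flat end face 16 mm across; both ends alike. The point lies on its axis, half-way along; x axis along the pin. At the start it lies on the notched rest, its axis 40 mm above the worktop.
- notch_rest: Low dark wooden rest, fixed: base 130 x 60 x 8 mm with two V-notched supports 37 mm high, each 12 mm long, 52 mm either side of its middle; fingers have room between them. Origin: centre of its underside; x axis along the pin, which lies within 10 mm of its middle. Keep clear of the microwave (world y < -0.53) and the wall shelf (0.45 m up, world x > 0.60).
- rail: Groove rest, fixed: pale wooden base 300 x 64 x 10 mm carrying a 90-degree V-groove of aluminium angle along its x axis at y = 0, from x = -150 to +115 mm. Origin: centre of its underside; x points along the groove to the end stop, z up. Groove edges are 36.5 mm above the worktop and 25 mm apart over the outsides, so fingers can straddle it. A pin lying in it has its axis 45.8 mm high.
- bridge (a point): Centre of the groove below the wooden keeper bridge (45 mm ahead of the groove rest's origin, at the height of a lying pin's axis). The bridge is 26 mm long in x; posts at y = +/-22 to 30 mm; crossbar 84 to 96 mm high. Below it a white sprung pad hangs 4 mm into the pin's path: the tapered end must be pushed under it. This takes roughly 3 to 8 N (hidden friction); the drag then holds the pin.
- stop: Brown upright end-stop block 14 x 50 x 62 mm, fixed past the groove's end. Origin: centre of its underside, at x = 141, z = 10 mm on the groove rest. An adjusting bolt in it carries a black rubber bumper 18 mm across on the pin's line; its face lies 31 to 56 mm before the origin, different each time and not measured. The bumper yields about 3.5 N per mm for 7 mm; over 20 N is ramming.
- honey: Honey jar, 68 x 73 x 90 mm, at the back; origin centre of its underside. A bystander.
- jam: Jam jar with green lid, 65 x 66 x 94 mm, at the back; origin centre of its underside. A bystander.
- tuna: Flat tin, 86 mm across, 40 mm high, at the back; origin centre of its underside. A bystander.
- tea: White and blue carton, 55 x 104 x 82 mm, at the back; origin centre of its underside. A bystander.
- spice: Spice jar with red lid, 45 mm across, 106 mm high, at the back; origin centre of its underside. A bystander.

How it is judged:
By the outcome, as a careful person would: the job done as asked, in the order asked, and still so for the second after the job is handed in, with the robot touching nothing.
It also fails if it takes over 64 s, if anything falls off the work surface, if the arm or the gripper's body presses on something with over 40 N, if the wrist force passes 120 N, or if a joint passes its speed limit or range.

## Robot

A 6-joint arm with a two-finger parallel gripper is mounted at the origin on a cart in front of the work surface, level with it; the furniture and walls round the work are solid. World frame = base frame: x ahead of the robot, y to its left, z up, the work surface at z = 0. Lengths are in m, angles in degrees, forces in N, time in s.
With the tool pointing down it reaches from about 0.325 to 0.775 m from the base axis. Payload 5.5 kg.
Tool frame: the origin (TCP) lies at the very end of the fingers, on their centre line; the grasp point (between the pads) lies 19 mm behind it (r.grasp_offset is the distance from the TCP to the grasp point, in m); z points along the fingers, y is the line along which they close (so a half turn about z gives the same grasp; the last joint's range is limited). The gripper opens to 88 mm and grips with 3 to 60 N. Pads are 20 mm wide; open, the fingers measure 115 mm over their backs; the gripper's body (75 mm by 178 mm) begins 61 mm behind the grasp point.
Start: joints at [65.048, 5.22, 70.514, -0, 104.267, -3.249], TCP at [0.222, 0.557, 0.223] pointing down, gripper open.
Joint ranges: [-164.24, 164.24], [-49.07, 125.15], [9.68, 141.18], [-86.29, 266.29], [3.28, 154.24], [-151.56, 151.56]. Speed limits (degrees/s): [147.25, 147.25, 172.46, 180, 180, 180].

## Interface

Orientations are given as [roll, pitch, yaw] about the fixed x, y, z axes, in that order (R = Rz(yaw) Ry(pitch) Rx(roll)).
In Python, from rig import r gives the robot as it stands.
- The arm moves only by the tool servo_tool, never from a script. Its argument "series" is a list of rows, each an object of numbers: "hand": the opening, from 0 (shut) to 1 (fully open); "tx", "ty", "tz": the shift along the world's x, y, z in mm; "turn": the turn about the world's z in degrees. A call has 1 to 12 rows; each row shifts and turns the commanded pose from where the row before left it; what a row does not reach is not made up. A row lasts 1/12 s, in which the tool goes at most 41.7 mm and 7.16 degrees, less where a joint would pass 70% of its speed; a pose out of reach is approached as far as the arm can. A call is refused whole if a number of a shift passes 41.7 or a number of a turn 7.16, either way. A call with a gripper value outside its range is refused whole. The fingers move at their own pace and stop on an object; the grip force is fixed at half the most. Time passes only in rows, so rows that do not move let the fingers close. It gives the time, the measured TCP pose, the force, the opening and the grip force at its end, in the units of the state.
- r.read_state(): the state, without advancing time (a new reading comes with each control period).
- r.snapshot(name): name is "scene" or "top" or "wrist"; returns the picture (400x640x3 uint8, blue, green, red); there is no depth.
- r.camera_params(name): a dict with "camera_matrix" (3x3 intrinsics, pixels), "world_to_cam" (4x4, takes a point from world to camera coordinates); the wrist camera has in their place "T_tool_cam" (4x4, takes a point from camera to tool coordinates, whose origin is the TCP and whose axes are the flange's). Camera axes: x right, y down, z forward; pixel columns grow to the right and rows downward; lengths in m; the calibration is good to about 2 mm. A picture is of the moment at which its call begins: read the wrist's pose just before it. camera_params takes no time and is no camera call.
- r.job_done(): hands the job in; it is judged then, once.
The state is a dict: "t": time; "joint_pos": joint angles; "qvel": joint speeds; "joint_efforts": joint torques, N m; "tool_pos": TCP position; "orientation": TCP orientation; "wrist_force": force on the tool from outside, world axes, zero at the start; "ft_torque": the same for the moment, N m; "width": finger opening in m; "grip_force": force on a finger pad.
Only numpy, scipy, OpenCV 4.12 (cv2) and the standard library are available. Lean on these libraries where they do the work, as an engineer would, in place of code of your own. Each camera call takes 0.05 s, during which the arm holds its last target. There are 200 camera calls.

## Working session

There is one attempt and no reset: what is moved stays moved. The work goes in short steps, Python scripts to look and compute and a tool call to move; the robot and the scene stay as the last step left them, time stands still between calls to the robot, and variables do not carry over. Pictures are saved under pics/ and viewed, at most 10 in all, crops included, and the job is handed in when it is done.

Besides the shell and the picture viewer there is one more tool, called after "Emit:" as name(argument=value, ...), one argument or row to a line, values as JSON. servo_tool: Moves the arm, as the interface text tells. Its arguments: {"type":"object","properties":{"series":{"type":"array","items":{"type":"object","properties":{"hand":{"type":"number"},"tx":{"type":"number"},"ty":{"type":"number"},"tz":{"type":"number"},"turn":{"type":"number"}}}}},"required":["series"]}

```bash
mkdir -p pics; cat > h.py <<'E'
import numpy as np, cv2
from rig import r
def ray(name,u,v):
    p=r.camera_params(name);K=np.array(p["camera_matrix"])
    d=np.linalg.inv(K)@[u,v,1]
    W=np.linalg.inv(np.array(p["world_to_cam"]))
    return W[:3,3],W[:3,:3]@d
def at(name,u,v,z):
    o,d=ray(name,u,v);return o+d*(z-o[2])/d[2]
def proj(name,P):
    p=r.camera_params(name);c=np.array(p["world_to_cam"])@np.r_[P,1]
    q=np.array(p["camera_matrix"])@c[:3];return q[:2]/q[2]
E
python3 - <<'E'
from h import *
for n in("top","scene"):cv2.imwrite(f"pics/{n}0.png",r.snapshot(n))
s=r.read_state();print(s)
E
```

```text
{'t': 0.1, 'joint_pos': array([ 6.50494878e+01,  5.25911251e+00,  7.05752970e+01, -3.16915698e-03,
        1.04267020e+02, -3.24814028e+00]), 'qvel': array([-0.05018005, -0.0864519 , -0.17289106,  0.05990599, -0.05266326,
       -0.05455075]), 'joint_efforts': array([ 1.73567223e-03, -4.47851551e+01, -4.07572711e+01,  7.00987852e-02,
        2.82871281e-02, -1.43631428e-04]), 'tool_pos': array([0.22177048, 0.55721856, 0.22161351]), 'orientation': array([-1.79898559e+02, -2.67919310e-03,  1.58296847e+02]), 'wrist_force': array([-0.14578235, -0.13347344,  0.06413616]), 'ft_torque': array([0.03220365, 0.01497708, 0.03166923]), 'grip_force': 0.0, 'width': 0.0880901291734327}
```

View pics/top0.png

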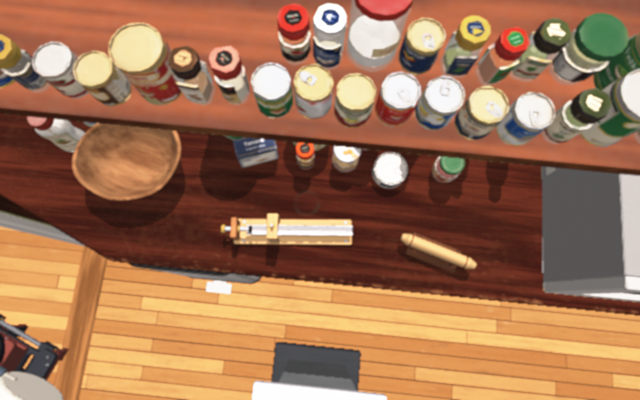

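View pics/scene0.png

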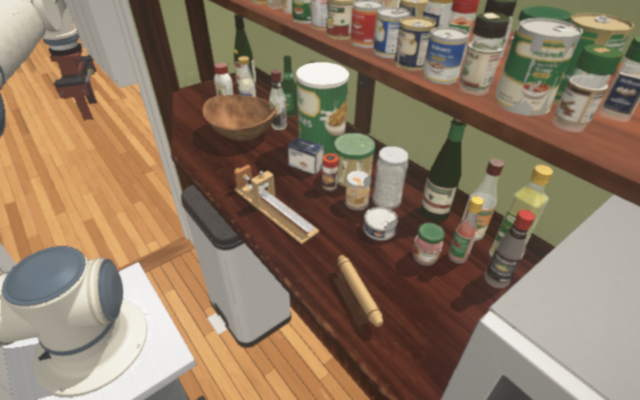

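The top view shows the pin spanning roughly (403,238)–(474,266). The rail spans (232..353, 232), with the bridge at about (272,228) and the stop at about (235,228), to the left. I'll enlarge that area.

```bash
python3 - <<'E'
from h import *
i=cv2.imread("pics/top0.png")
a=cv2.resize(i[205:265,215:365],None,fx=5,fy=5,interpolation=cv2.INTER_CUBIC)
b=cv2.resize(i[225:280,390:490],None,fx=5,fy=5,interpolation=cv2.INTER_CUBIC)
o=np.zeros((590,750,3),np.uint8);o[:300]=a;o[305:580,:500]=b
cv2.imwrite("pics/z.png",o)
E
```

```text
(no output)
```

View pics/z.png

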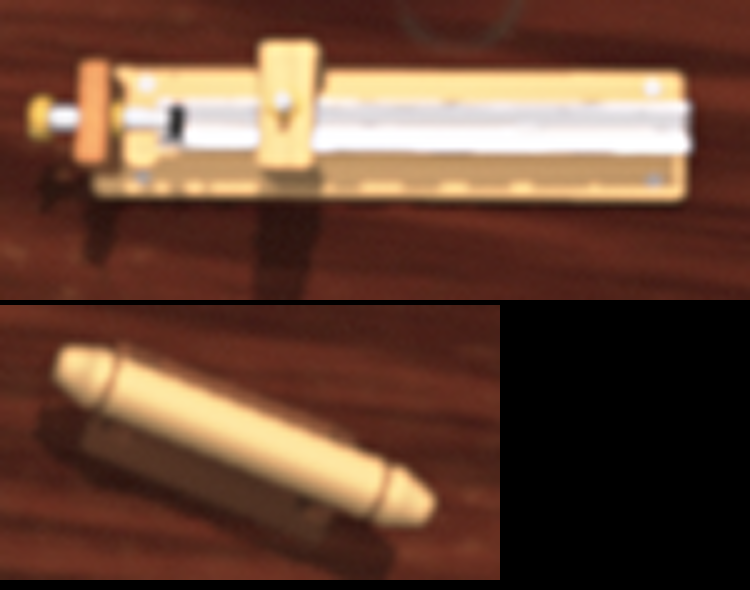

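The enlarged crop shows the base's right end at X=686 and its left end at X≈95. The groove edges are at Y≈101 and 153, and the bumper face is at X≈186, Y≈122. The pin end faces are at about (62,368) and (430,508).

```bash
cat >> h.py <<'E'
def A(X,Y,z): return at("top",X/5-.4+215,Y/5-.4+205,z)
def B(X,Y,z): return at("top",X/5-.4+390,(Y-305)/5-.4+225,z)
E
python3 - <<'E'
from h import *
np.set_printoptions(precision=4,suppress=True)
R=r.camera_params("top")["world_to_cam"];print(np.linalg.inv(R))
for z,n in((.0365,"g"),):
  a=(A(690,102,z)+A(690,153,z))/2;b=(A(190,101,z)+A(190,151,z))/2
  print("groove R,L",a,b,np.degrees(np.arctan2(*(b-a)[1::-1])))
c=[A(686,70,.01),A(686,200,.01),A(95,198,.01)];print("base",*c, "mid",(c[0]+c[2])/2, np.degrees(np.arctan2(*(c[2]-c[1])[1::-1])),np.linalg.norm(c[2]-c[1]))
print("bumper",A(186,122,.0458))
print("bridge",[A(*q,.096) for q in((260,40),(320,40),(258,167),(316,168))])
l,rr=B(62,368,.04),B(430,508,.04);print("pin",l,rr,(l+rr)/2,np.linalg.norm(l-rr),np.degrees(np.arctan2(*(l-rr)[1::-1])))
E
```

```text
[[ 0.1007 -0.9693  0.2242  0.3543]
 [-0.9949 -0.099   0.019   0.0328]
 [ 0.0038 -0.225  -0.9744  1.1593]
 [ 0.      0.      0.      1.    ]]
groove R,L [ 0.5358 -0.0455  0.0365] [0.5112 0.2035 0.0365] 95.641842760557
base [ 0.5697 -0.0429  0.01  ] [ 0.5028 -0.0484  0.01  ] [0.4734 0.2506 0.01  ] mid [0.5215 0.1039 0.01  ] 95.61373081647336 0.3005198362676708
bumper [0.5117 0.2043 0.0458]
bridge [array([0.5474, 0.1666, 0.096 ]), array([0.5503, 0.1381, 0.096 ]), array([0.4868, 0.1599, 0.096 ]), array([0.4891, 0.1327, 0.096 ])]
pin [ 0.5299 -0.1691  0.04  ] [ 0.4792 -0.353   0.04  ] [ 0.5045 -0.261   0.04  ] 0.19076542141935074 74.57354095927613
```

Emit:
servo_tool(
  series=[
    {"tx": 11.5, "ty": -35, "turn": -3.5, "hand": 1},
    {"tx": 11.5, "ty": -35, "turn": -3.5},
    {"tx": 11.5, "ty": -35, "turn": -3.5},
    {"tx": 11.5, "ty": -35, "turn": -3.5},
    {"tx": 11.5, "ty": -35, "turn": -3.5},
    {"tx": 11.5, "ty": -35, "turn": -3.5},
    {"tx": 11.5, "ty": -35, "turn": -3.5},
    {"tx": 11.5, "ty": -35, "turn": -3.5},
    {"tx": 11.5, "ty": -35, "turn": -3.5},
    {"tx": 11.5, "ty": -35, "turn": -3.5},
    {"tx": 11.5, "ty": -35, "turn": -3.5},
    {"tx": 11.5, "ty": -35, "turn": -3.5},
  ],
)

```text
schema error: expected keys hand, tx, ty, tz, turn
```

Emit:
servo_tool(
  series=[
    {"tx": 11.5, "ty": -35, "turn": -3.5},
    {"tx": 11.5, "ty": -35, "turn": -3.5},
    {"tx": 11.5, "ty": -35, "turn": -3.5},
    {"tx": 11.5, "ty": -35, "turn": -3.5},
    {"tx": 11.5, "ty": -35, "turn": -3.5},
    {"tx": 11.5, "ty": -35, "turn": -3.5},
    {"tx": 11.5, "ty": -35, "turn": -3.5},
    {"tx": 11.5, "ty": -35, "turn": -3.5},
    {"tx": 11.5, "ty": -35, "turn": -3.5},
    {"tx": 11.5, "ty": -35, "turn": -3.5},
    {"tx": 11.5, "ty": -35, "turn": -3.5},
    {"tx": 11.5, "ty": -35, "turn": -3.5},
  ],
)

```text
schema error: expected keys hand, tx, ty, tz, turn
```

Emit:
servo_tool(
  series=[
    {"tz": 0},
    {"tz": 0},
    {"tz": 0},
  ],
)

```text
schema error: expected keys hand, tx, ty, tz, turn
```

```bash
cat >> h.py <<'E'
from scipy.spatial.transform import Rotation as Ro
def wristT():
    s=r.read_state();T=np.eye(4);T[:3,:3]=Ro.from_euler("xyz",s["orientation"],degrees=True).as_matrix();T[:3,3]=s["tool_pos"]
    return T@np.array(r.camera_params("wrist")["T_tool_cam"])
def wat(T,u,v,z):
    d=T[:3,:3]@np.linalg.inv(np.array(r.camera_params("wrist")["camera_matrix"]))@[u,v,1]
    return T[:3,3]+d*(z-T[2,3])/d[2]
def wproj(T,P):
    c=np.linalg.inv(T)@np.r_[P,1];q=np.array(r.camera_params("wrist")["camera_matrix"])@c[:3];return q[:2]/q[2]
E
python3 - <<'E'
from h import *
T=wristT();np.save("T1.npy",T);i=r.snapshot("wrist");cv2.imwrite("pics/w1.png",i)
s=r.read_state();print(s["t"],s["tool_pos"],s["orientation"])
E
```

```text
0.15 [0.22180087 0.55726319 0.22177559] [-1.79914756e+02 -5.47745958e-03  1.58294149e+02]
```

View pics/w1.png

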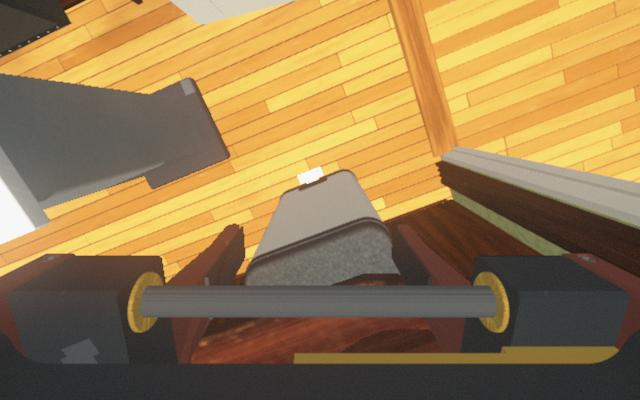

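The calls were refused because every key is required, so the arm hasn't moved and this picture only shows the start pose. I'll resend with all five keys.

Emit:
servo_tool(
  series=[
    {"hand": 1, "tx": 11.5, "ty": -35, "tz": 0, "turn": -3.5},
    {"hand": 1, "tx": 11.5, "ty": -35, "tz": 0, "turn": -3.5},
    {"hand": 1, "tx": 11.5, "ty": -35, "tz": 0, "turn": -3.5},
    {"hand": 1, "tx": 11.5, "ty": -35, "tz": 0, "turn": -3.5},
    {"hand": 1, "tx": 11.5, "ty": -35, "tz": 0, "turn": -3.5},
    {"hand": 1, "tx": 11.5, "ty": -35, "tz": 0, "turn": -3.5},
    {"hand": 1, "tx": 11.5, "ty": -35, "tz": 0, "turn": -3.5},
    {"hand": 1, "tx": 11.5, "ty": -35, "tz": 0, "turn": -3.5},
    {"hand": 1, "tx": 11.5, "ty": -35, "tz": 0, "turn": -3.5},
    {"hand": 1, "tx": 11.5, "ty": -35, "tz": 0, "turn": -3.5},
    {"hand": 1, "tx": 11.5, "ty": -35, "tz": 0, "turn": -3.5},
    {"hand": 1, "tx": 11.5, "ty": -35, "tz": 0, "turn": -3.5},
  ],
)

```text
t: 1.15
tool_pos: [0.3599, 0.1358, 0.2225]
orientation: [180.0, 0.0, 116.1]
wrist_force: [0.8, 0.3, 0.7]
width: 0.0881
grip_force: 0.0
```

Emit:
servo_tool(
  series=[
    {"hand": 1, "tx": 11.5, "ty": -35, "tz": 0, "turn": -3.5},
    {"hand": 1, "tx": 11.5, "ty": -35, "tz": 0, "turn": -3.5},
    {"hand": 1, "tx": 11.5, "ty": -35, "tz": 0, "turn": -3.5},
    {"hand": 1, "tx": 11.5, "ty": -35, "tz": 0, "turn": -3.5},
    {"hand": 1, "tx": 11.5, "ty": -35, "tz": 0, "turn": -3.5},
    {"hand": 1, "tx": 11.5, "ty": -35, "tz": 0, "turn": -3.5},
    {"hand": 1, "tx": 11.5, "ty": -35, "tz": 0, "turn": -3.5},
    {"hand": 1, "tx": 11.5, "ty": -35, "tz": 0, "turn": -3.5},
    {"hand": 1, "tx": 11.5, "ty": -35, "tz": 0, "turn": -3.5},
    {"hand": 1, "tx": 11.5, "ty": -35, "tz": 0, "turn": -3.5},
    {"hand": 1, "tx": 11.5, "ty": -35, "tz": 0, "turn": -3.5},
    {"hand": 1, "tx": 11.5, "ty": -35, "tz": 0, "turn": -3.5},
  ],
)

```text
t: 2.15
tool_pos: [0.498, -0.2844, 0.2222]
orientation: [-180.0, -0.0, 74.1]
wrist_force: [0.2, 0.3, 1.4]
width: 0.0879
grip_force: 0.0
```

Emit:
servo_tool(
  series=[
    {"hand": 1, "tx": 0, "ty": 0, "tz": -25, "turn": 0},
    {"hand": 1, "tx": 0, "ty": 0, "tz": -25, "turn": 0},
    {"hand": 1, "tx": 0, "ty": 0, "tz": -20, "turn": 0},
    {"hand": 1, "tx": 0, "ty": 0, "tz": 0, "turn": 0},
    {"hand": 1, "tx": 0, "ty": 0, "tz": 0, "turn": 0},
  ],
)

```text
t: 2.57
tool_pos: [0.4972, -0.2821, 0.1513]
orientation: [-179.8, -0.1, 74.3]
wrist_force: [-0.3, 0.5, 0.7]
width: 0.0879
grip_force: 0.0
```

```bash
python3 - <<'E'
from h import *
T=wristT();np.save("T1.npy",T);i=r.snapshot("wrist");cv2.imwrite("pics/w1.png",i)
s=r.read_state();print(s["t"],s["tool_pos"],s["orientation"],s["wrist_force"])
e=np.array([np.cos(np.radians(74.6)),np.sin(np.radians(74.6)),0])
for k in(-.095,-.02,.095):print(wproj(T,np.array([.5045,-.261,.04])+k*e))
E
```

```text
2.6167 [ 0.49789704 -0.28244956  0.15326421] [ 1.79998487e+02 -9.32221659e-04  7.43014329e+01] [-0.44824033  0.47812626 -0.21587593]
[320.24241438 262.57039891]
[319.96538866 191.26503967]
[319.45679738  60.35559105]
```

View pics/w1.png

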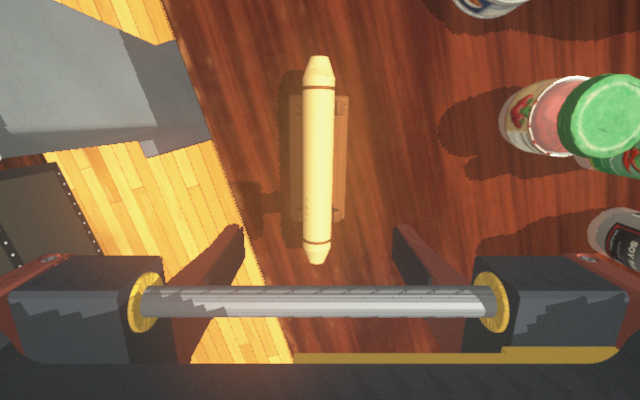

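The pin's end faces are at about (319.5,56) and (317,264). The rest's supports are at about v=105 and v=212, and the pin is centred between the fingers.

```bash
python3 - <<'E'
from h import *
T=np.load("T1.npy")
a,b=wat(T,319.5,56,.04),wat(T,317,264,.04)
e=(a-b)/np.linalg.norm(a-b);m=(a+b)/2
print(m,np.linalg.norm(a-b),np.degrees(np.arctan2(e[1],e[0])),"grasp",m-.02*e)
c=(wat(T,320,105,.037)+wat(T,320,212,.037))/2;print("rest mid along pin",(c-m)@e)
E
```

```text
[ 0.50316449 -0.25969427  0.04      ] 0.19503199800793652 73.60970629170033 grasp [ 0.49752091 -0.27888151  0.04      ]
rest mid along pin 0.007622887516744094
```

Emit:
servo_tool(
  series=[
    {"hand": 1, "tx": 1, "ty": 7, "tz": -15, "turn": 0},
    {"hand": 1, "tx": 0, "ty": 0, "tz": -25, "turn": 0},
    {"hand": 1, "tx": 0, "ty": 0, "tz": -25, "turn": 0},
    {"hand": 1, "tx": 0, "ty": 0, "tz": -25, "turn": 0},
    {"hand": 1, "tx": 0, "ty": 0, "tz": -20, "turn": 0},
    {"hand": 1, "tx": 0, "ty": 0, "tz": -17.5, "turn": 0},
    {"hand": 1, "tx": 0, "ty": 0, "tz": 0, "turn": 0},
    {"hand": 1, "tx": 0, "ty": 0, "tz": 0, "turn": 0},
  ],
)

```text
t: 3.28
tool_pos: [0.4993, -0.2756, 0.0264]
orientation: [180.0, 0.0, 74.3]
wrist_force: [1.0, 0.6, 0.9]
width: 0.0877
grip_force: 0.0
```

Emit:
servo_tool(
  series=[
    {"hand": 0.5, "tx": 0, "ty": 0, "tz": 0, "turn": 0},
    {"hand": 0.35, "tx": 0, "ty": 0, "tz": 0, "turn": 0},
    {"hand": 0.2, "tx": 0, "ty": 0, "tz": 0, "turn": 0},
    {"hand": 0, "tx": 0, "ty": 0, "tz": 0, "turn": 0},
    {"hand": 0, "tx": 0, "ty": 0, "tz": 0, "turn": 0},
    {"hand": 0, "tx": 0, "ty": 0, "tz": 0, "turn": 0},
    {"hand": 0, "tx": 0, "ty": 0, "tz": 0, "turn": 0},
    {"hand": 0, "tx": 0, "ty": 0, "tz": 0, "turn": 0},
  ],
)

```text
t: 3.95
tool_pos: [0.4988, -0.2755, 0.0251]
orientation: [-180.0, -0.0, 74.3]
wrist_force: [0.4, -0.1, -0.1]
width: 0.038
grip_force: 0.0
```

Emit:
servo_tool(
  series=[
    {"hand": 0, "tx": 0, "ty": 0, "tz": 0, "turn": 0},
    {"hand": 0, "tx": 0, "ty": 0, "tz": 0, "turn": 0},
    {"hand": 0, "tx": 0, "ty": 0, "tz": 0, "turn": 0},
    {"hand": 0, "tx": 0, "ty": 0, "tz": 0, "turn": 0},
    {"hand": 0, "tx": 0, "ty": 0, "tz": 0, "turn": 0},
    {"hand": 0, "tx": 0, "ty": 0, "tz": 0, "turn": 0},
  ],
)

```text
t: 4.45
tool_pos: [0.4979, -0.2753, 0.025]
orientation: [-179.9, -0.0, 74.3]
wrist_force: [-5.4, 1.5, 2.6]
width: 0.0274
grip_force: 30.0
```

Emit:
servo_tool(
  series=[
    {"hand": 0, "tx": 0, "ty": 0, "tz": 10, "turn": 0},
    {"hand": 0, "tx": 0, "ty": 0, "tz": 20, "turn": 0},
    {"hand": 0, "tx": 0, "ty": 0, "tz": 25, "turn": 0},
    {"hand": 0, "tx": 0, "ty": 0, "tz": 25, "turn": 0},
    {"hand": 0, "tx": 0, "ty": 0, "tz": 20, "turn": 0},
  ],
)

```text
t: 4.87
tool_pos: [0.4996, -0.2758, 0.1278]
orientation: [179.8, 0.0, 74.3]
wrist_force: [1.1, 0.5, -1.7]
width: 0.0269
grip_force: 30.0
```

Emit:
servo_tool(
  series=[
    {"hand": 0, "tx": 3.2, "ty": 20, "tz": 0, "turn": 2.1},
    {"hand": 0, "tx": 3.2, "ty": 30, "tz": 0, "turn": 2.1},
    {"hand": 0, "tx": 3.2, "ty": 30, "tz": 0, "turn": 2.1},
    {"hand": 0, "tx": 3.2, "ty": 30, "tz": 0, "turn": 2.1},
    {"hand": 0, "tx": 3.2, "ty": 30, "tz": 0, "turn": 2.1},
    {"hand": 0, "tx": 3.2, "ty": 30, "tz": 0, "turn": 2.1},
    {"hand": 0, "tx": 3.2, "ty": 30, "tz": 0, "turn": 2.1},
    {"hand": 0, "tx": 3.2, "ty": 30, "tz": 0, "turn": 2.1},
    {"hand": 0, "tx": 3.2, "ty": 30, "tz": 0, "turn": 2.1},
    {"hand": 0, "tx": 3.2, "ty": 21.6, "tz": 0, "turn": 2.1},
    {"hand": 0, "tx": 0, "ty": 0, "tz": 0, "turn": 0},
    {"hand": 0, "tx": 0, "ty": 0, "tz": 0, "turn": 0},
  ],
)

```text
t: 5.87
tool_pos: [0.5312, 0.007, 0.1256]
orientation: [179.9, 0.0, 95.4]
wrist_force: [0.6, 0.3, -0.4]
width: 0.0273
grip_force: 30.0
```

```bash
python3 - <<'E'
from h import *
T=wristT();np.save("T2.npy",T);i=r.snapshot("wrist");
cv2.imwrite("pics/w2.png",i);cv2.imwrite("pics/top2.png",r.snapshot("top"))
cv2.imwrite("pics/w2z.png",cv2.resize(i[0:300,200:440],None,fx=2,fy=2,interpolation=cv2.INTER_CUBIC))
s=r.read_state();print(s["t"],s["tool_pos"],s["orientation"],s["wrist_force"])
e=np.array([-.0983,.9952,0]);o=np.array([.521,.1038,0])
for x,z in((-150,.0365),(0,.0365),(30,.0365),(100,.0458)):print(x,wproj(T,o+x/1e3*e+[0,0,z]))
E
```

```text
5.9667 [0.53104732 0.00543853 0.12543413] [1.79970014e+02 3.30770199e-02 9.52521374e+01] [ 1.19143563 -0.92744814 -0.36244858]
-150 [317.8398853  254.33971904]
0 [317.04997881  82.32482828]
30 [316.85914397  40.76745902]
100 [316.29973395 -76.71431759]
```

View pics/w2z.png

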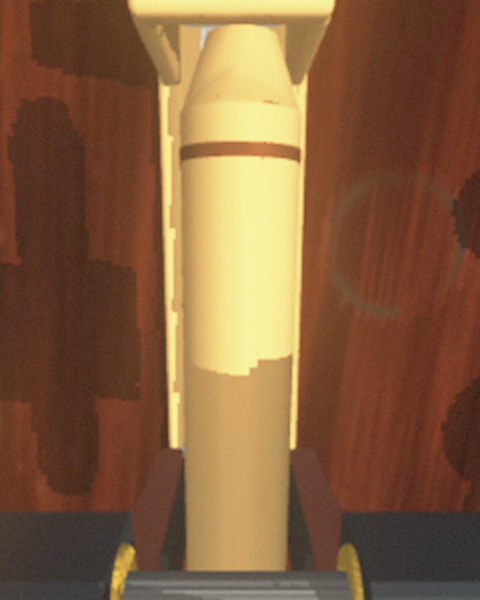

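The pin's front face is centred near full-image (320,13), and its body centre is near u≈319 at the fingers. The base's edges are at zoom X=163/304 (Y=100) and 170.5/297 (Y=448), so its centre is u≈316.8.

```bash
python3 - <<'E'
from h import *
T=np.load("T2.npy")
e=np.array([-.0983,.9952,0]);n=np.array([-.9952,-.0983,0]);o=np.array([.521,.1038,0])
f=lambda u,v,z:(lambda p:np.round([(p-o)@e*1e3,(p-o)@n*1e3],1))(wat(T,u,v,z))
g=lambda X,Y,z:f(200+X/2-.25,Y/2-.25,z)
print("rail",g(163,100,.01),g(304,100,.01),g(170.5,448,.01),g(297,448,.01))
z=.1414;print("pin",g(240,27,z),g(240.5,150,z),g(237.5,500,z))
print("tcp",f(*wproj(T,np.array([.53105,.00544,.1254])),.1254))
E
```

```text
rail [29.1 30.6] [ 28.9 -29.9] [-129.5   32.7] [-129.8  -30.5]
pin [17.2 -1.5] [-7.9 -1.5] [-95.6  -0.5]
tcp [-98.9  -0.3]
```

Emit:
servo_tool(
  series=[
    {"hand": 0, "tx": -1, "ty": 0, "tz": -10, "turn": 0.5},
    {"hand": 0, "tx": 0, "ty": 0, "tz": -20, "turn": 0},
    {"hand": 0, "tx": 0, "ty": 0, "tz": -20, "turn": 0},
    {"hand": 0, "tx": 0, "ty": 0, "tz": -15, "turn": 0},
    {"hand": 0, "tx": 0, "ty": 0, "tz": -10, "turn": 0},
    {"hand": 0, "tx": 0, "ty": 0, "tz": -7, "turn": 0},
    {"hand": 0, "tx": 0, "ty": 0, "tz": -4, "turn": 0},
    {"hand": 0, "tx": 0, "ty": 0, "tz": 0, "turn": 0},
    {"hand": 0, "tx": 0, "ty": 0, "tz": 0, "turn": 0},
  ],
)

```text
t: 6.72
tool_pos: [0.5303, 0.0059, 0.0398]
orientation: [179.9, 0.0, 95.8]
wrist_force: [0.8, 0.3, -0.3]
width: 0.0273
grip_force: 30.0
```

Emit:
servo_tool(
  series=[
    {"hand": 0, "tx": 0, "ty": 0, "tz": -2, "turn": 0},
    {"hand": 0, "tx": 0, "ty": 0, "tz": -2, "turn": 0},
    {"hand": 0, "tx": 0, "ty": 0, "tz": -1.5, "turn": 0},
    {"hand": 0, "tx": 0, "ty": 0, "tz": 0, "turn": 0},
    {"hand": 0, "tx": 0, "ty": 0, "tz": 0, "turn": 0},
  ],
)

```text
t: 7.13
tool_pos: [0.5299, 0.0061, 0.0336]
orientation: [-180.0, 0.0, 95.8]
wrist_force: [0.2, -0.1, -1.3]
width: 0.0272
grip_force: 30.0
```

Emit:
servo_tool(
  series=[
    {"hand": 0, "tx": 0, "ty": 0, "tz": -1, "turn": 0},
    {"hand": 0, "tx": 0, "ty": 0, "tz": -1, "turn": 0},
    {"hand": 0, "tx": 0, "ty": 0, "tz": 0, "turn": 0},
    {"hand": 0, "tx": 0, "ty": 0, "tz": 0, "turn": 0},
  ],
)

```text
t: 7.47
tool_pos: [0.5298, 0.0061, 0.0316]
orientation: [-180.0, -0.0, 95.8]
wrist_force: [0.1, -0.2, -0.8]
width: 0.0272
grip_force: 30.0
```

Emit:
servo_tool(
  series=[
    {"hand": 0, "tx": 0, "ty": 0, "tz": -0.7, "turn": 0},
    {"hand": 0, "tx": 0, "ty": 0, "tz": 0, "turn": 0},
    {"hand": 0, "tx": 0, "ty": 0, "tz": 0, "turn": 0},
  ],
)

```text
t: 7.72
tool_pos: [0.5299, 0.0061, 0.0314]
orientation: [180.0, 0.0, 95.8]
wrist_force: [-2.2, 0.7, 2.7]
width: 0.0273
grip_force: 30.0
```

Emit:
servo_tool(
  series=[
    {"hand": 0.5, "tx": -0.6, "ty": 0, "tz": 0, "turn": 0},
    {"hand": 0.5, "tx": 0, "ty": 0, "tz": 0, "turn": 0},
    {"hand": 0.5, "tx": 0, "ty": 0, "tz": 0, "turn": 0},
    {"hand": 0.5, "tx": 0, "ty": 0, "tz": 0, "turn": 0},
    {"hand": 0.5, "tx": 0, "ty": 0, "tz": 0, "turn": 0},
  ],
)

```text
t: 8.13
tool_pos: [0.5293, 0.0061, 0.0308]
orientation: [-180.0, -0.0, 95.8]
wrist_force: [-0.8, -0.5, -0.0]
width: 0.0437
grip_force: 0.0
```

```bash
python3 - <<'E'
from h import *
T=wristT();np.save("T3.npy",T);i=r.snapshot("wrist");t=r.snapshot("top")
o=np.zeros((590,800,3),np.uint8)
o[:285,:400]=cv2.resize(i[:228],(400,285)) if 0 else cv2.resize(i[0:171,200:440],(400,285),interpolation=cv2.INTER_CUBIC)
o[290:590,:750]=cv2.resize(t[205:265,215:365],None,fx=5,fy=5,interpolation=cv2.INTER_CUBIC)
cv2.imwrite("pics/c3.png",o)
s=r.read_state();print(s["t"],s["tool_pos"],s["orientation"],s["wrist_force"],s["width"])
E
```

```text
8.2333 [0.5293051  0.00609499 0.03086984] [-1.79999460e+02 -4.42124658e-04  9.57996933e+01] [ 0.31613333 -0.16500708  0.48751311] 0.044039631540048266
```

View pics/c3.png

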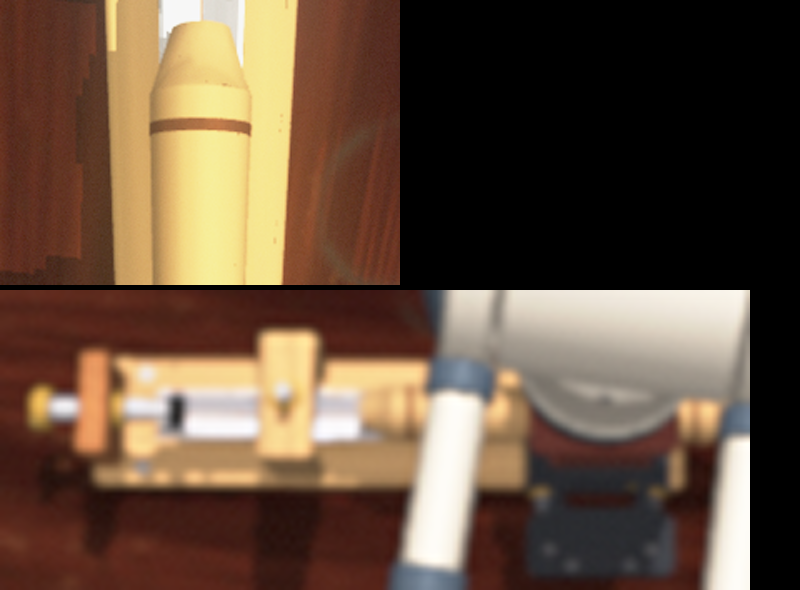

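The pin lies in the groove with its front end at lower-panel X≈361. That is short of the bridge (X 258–320), and about 87 mm from the bumper face (X≈186). I'll regrip here and push.

Emit:
servo_tool(
  series=[
    {"hand": 0, "tx": 0, "ty": 0, "tz": 0, "turn": 0},
    {"hand": 0, "tx": 0, "ty": 0, "tz": 0, "turn": 0},
    {"hand": 0, "tx": 0, "ty": 0, "tz": 0, "turn": 0},
    {"hand": 0, "tx": 0, "ty": 0, "tz": 0, "turn": 0},
    {"hand": 0, "tx": 0, "ty": 0, "tz": 0, "turn": 0},
    {"hand": 0, "tx": 0, "ty": 0, "tz": 0, "turn": 0},
  ],
)

```text
t: 8.73
tool_pos: [0.5294, 0.0061, 0.0309]
orientation: [180.0, -0.0, 95.8]
wrist_force: [1.3, 0.2, -0.3]
width: 0.0277
grip_force: 30.0
```

Emit:
servo_tool(
  series=[
    {"hand": 0, "tx": -0.2, "ty": 2, "tz": 0, "turn": 0},
    {"hand": 0, "tx": -0.2, "ty": 2, "tz": 0, "turn": 0},
    {"hand": 0, "tx": -0.2, "ty": 2, "tz": 0, "turn": 0},
    {"hand": 0, "tx": -0.2, "ty": 2, "tz": 0, "turn": 0},
    {"hand": 0, "tx": -0.2, "ty": 2, "tz": 0, "turn": 0},
  ],
)

```text
t: 9.15
tool_pos: [0.5284, 0.0163, 0.031]
orientation: [180.0, 0.0, 95.8]
wrist_force: [1.6, -0.8, -0.5]
width: 0.0272
grip_force: 30.0
```

Lateral force is small and the pin slides freely. Next is under the pad.

Emit:
servo_tool(
  series=[
    {"hand": 0, "tx": -0.2, "ty": 2, "tz": 0, "turn": 0},
    {"hand": 0, "tx": -0.2, "ty": 2, "tz": 0, "turn": 0},
    {"hand": 0, "tx": -0.2, "ty": 2, "tz": 0, "turn": 0},
    {"hand": 0, "tx": -0.2, "ty": 2, "tz": 0, "turn": 0},
    {"hand": 0, "tx": -0.2, "ty": 2, "tz": 0, "turn": 0},
    {"hand": 0, "tx": -0.2, "ty": 2, "tz": 0, "turn": 0},
    {"hand": 0, "tx": -0.2, "ty": 2, "tz": 0, "turn": 0},
    {"hand": 0, "tx": -0.2, "ty": 2, "tz": 0, "turn": 0},
  ],
)

```text
t: 9.82
tool_pos: [0.5268, 0.0322, 0.0311]
orientation: [180.0, 0.0, 95.8]
wrist_force: [1.7, -0.8, 0.9]
width: 0.0273
grip_force: 30.0
```

Emit:
servo_tool(
  series=[
    {"hand": 0, "tx": -0.2, "ty": 2, "tz": 0, "turn": 0},
    {"hand": 0, "tx": -0.2, "ty": 2, "tz": 0, "turn": 0},
    {"hand": 0, "tx": -0.2, "ty": 2, "tz": 0, "turn": 0},
    {"hand": 0, "tx": -0.2, "ty": 2, "tz": 0, "turn": 0},
    {"hand": 0, "tx": -0.2, "ty": 2, "tz": 0, "turn": 0},
    {"hand": 0, "tx": -0.2, "ty": 2, "tz": 0, "turn": 0},
    {"hand": 0, "tx": -0.2, "ty": 2, "tz": 0, "turn": 0},
    {"hand": 0, "tx": -0.2, "ty": 2, "tz": 0, "turn": 0},
  ],
)

```text
t: 10.48
tool_pos: [0.5254, 0.0468, 0.0311]
orientation: [180.0, 0.2, 95.8]
wrist_force: [3.4, -6.8, 0.7]
width: 0.0275
grip_force: 30.0
```

Emit:
servo_tool(
  series=[
    {"hand": 0, "tx": -0.2, "ty": 2, "tz": 0, "turn": 0},
    {"hand": 0, "tx": -0.2, "ty": 2, "tz": 0, "turn": 0},
    {"hand": 0, "tx": -0.2, "ty": 2, "tz": 0, "turn": 0},
    {"hand": 0, "tx": -0.2, "ty": 2, "tz": 0, "turn": 0},
    {"hand": 0, "tx": -0.2, "ty": 2, "tz": 0, "turn": 0},
    {"hand": 0, "tx": -0.2, "ty": 2, "tz": 0, "turn": 0},
  ],
)

```text
t: 10.98
tool_pos: [0.5243, 0.0588, 0.0311]
orientation: [180.0, 0.1, 95.7]
wrist_force: [4.3, -6.5, -0.0]
width: 0.027
grip_force: 30.0
```

Emit:
servo_tool(
  series=[
    {"hand": 0, "tx": 0.1, "ty": 2, "tz": 0, "turn": 0},
    {"hand": 0, "tx": 0, "ty": 2, "tz": 0, "turn": 0},
    {"hand": 0, "tx": -0.1, "ty": 2, "tz": 0, "turn": 0},
    {"hand": 0, "tx": -0.2, "ty": 2, "tz": 0, "turn": 0},
    {"hand": 0, "tx": -0.2, "ty": 2, "tz": 0, "turn": 0},
    {"hand": 0, "tx": -0.2, "ty": 2, "tz": 0, "turn": 0},
  ],
)

```text
t: 11.48
tool_pos: [0.5234, 0.0708, 0.0309]
orientation: [-180.0, 0.2, 95.7]
wrist_force: [2.2, -6.9, 0.9]
width: 0.0268
grip_force: 30.0
```

Emit:
servo_tool(
  series=[
    {"hand": 0, "tx": -0.1, "ty": 1, "tz": 0, "turn": 0},
    {"hand": 0, "tx": -0.1, "ty": 1, "tz": 0, "turn": 0},
    {"hand": 0, "tx": -0.1, "ty": 1, "tz": 0, "turn": 0},
    {"hand": 0, "tx": -0.1, "ty": 1, "tz": 0, "turn": 0},
    {"hand": 0, "tx": -0.1, "ty": 1, "tz": 0, "turn": 0},
    {"hand": 0, "tx": -0.1, "ty": 1, "tz": 0, "turn": 0},
  ],
)

```text
t: 11.98
tool_pos: [0.5228, 0.0767, 0.0309]
orientation: [-180.0, 0.2, 95.7]
wrist_force: [2.0, -6.5, 0.5]
width: 0.0275
grip_force: 30.0
```

Emit:
servo_tool(
  series=[
    {"hand": 0, "tx": -0.1, "ty": 1, "tz": 0, "turn": 0},
    {"hand": 0, "tx": -0.1, "ty": 1, "tz": 0, "turn": 0},
    {"hand": 0, "tx": -0.1, "ty": 1, "tz": 0, "turn": 0},
    {"hand": 0, "tx": -0.1, "ty": 1, "tz": 0, "turn": 0},
  ],
)

```text
t: 12.32
tool_pos: [0.5224, 0.0808, 0.0309]
orientation: [-180.0, 0.1, 95.7]
wrist_force: [4.3, -6.7, 0.0]
width: 0.0274
grip_force: 30.0
```

Emit:
servo_tool(
  series=[
    {"hand": 0, "tx": 0, "ty": 1, "tz": 0, "turn": 0},
    {"hand": 0, "tx": -0.1, "ty": 1, "tz": 0, "turn": 0},
    {"hand": 0, "tx": -0.1, "ty": 1, "tz": 0, "turn": 0},
  ],
)

```text
t: 12.57
tool_pos: [0.5222, 0.0837, 0.0309]
orientation: [-180.0, 0.2, 95.8]
wrist_force: [2.5, -6.1, 1.0]
width: 0.0271
grip_force: 30.0
```

Emit:
servo_tool(
  series=[
    {"hand": 0, "tx": 0, "ty": 0.7, "tz": 0, "turn": 0},
    {"hand": 0, "tx": -0.1, "ty": 0.7, "tz": 0, "turn": 0},
    {"hand": 0, "tx": 0, "ty": 0.6, "tz": 0, "turn": 0},
  ],
)

```text
t: 12.82
tool_pos: [0.522, 0.0856, 0.0309]
orientation: [-180.0, 0.2, 95.7]
wrist_force: [2.4, -6.5, 1.8]
width: 0.0275
grip_force: 30.0
```

Emit:
servo_tool(
  series=[
    {"hand": 0, "tx": -0.1, "ty": 0.5, "tz": 0, "turn": 0},
    {"hand": 0, "tx": 0, "ty": 0.5, "tz": 0, "turn": 0},
    {"hand": 0, "tx": -0.1, "ty": 0.5, "tz": 0, "turn": 0},
  ],
)

```text
t: 13.07
tool_pos: [0.5219, 0.0871, 0.0309]
orientation: [-180.0, 0.2, 95.7]
wrist_force: [2.1, -7.2, 1.1]
width: 0.0271
grip_force: 30.0
```

Emit:
servo_tool(
  series=[
    {"hand": 0, "tx": 0, "ty": 0.5, "tz": 0, "turn": 0},
    {"hand": 0, "tx": -0.1, "ty": 0.5, "tz": 0, "turn": 0},
  ],
)

```text
t: 13.23
tool_pos: [0.5218, 0.0882, 0.0309]
orientation: [-180.0, 0.2, 95.7]
wrist_force: [3.2, -6.2, 1.1]
width: 0.0275
grip_force: 30.0
```

Emit:
servo_tool(
  series=[
    {"hand": 0, "tx": 0, "ty": 0.5, "tz": 0, "turn": 0},
    {"hand": 0, "tx": -0.1, "ty": 0.5, "tz": 0, "turn": 0},
  ],
)

```text
t: 13.4
tool_pos: [0.5217, 0.0892, 0.0309]
orientation: [-180.0, 0.2, 95.7]
wrist_force: [2.7, -6.5, 0.5]
width: 0.027
grip_force: 30.0
```

Emit:
servo_tool(
  series=[
    {"hand": 0, "tx": 0, "ty": 0.5, "tz": 0, "turn": 0},
    {"hand": 0, "tx": -0.1, "ty": 0.5, "tz": 0, "turn": 0},
  ],
)

```text
t: 13.57
tool_pos: [0.5216, 0.0902, 0.0309]
orientation: [-180.0, 0.2, 95.7]
wrist_force: [2.0, -6.8, 0.7]
width: 0.0275
grip_force: 30.0
```

Emit:
servo_tool(
  series=[
    {"hand": 0, "tx": 0, "ty": 0.5, "tz": 0, "turn": 0},
    {"hand": 0, "tx": -0.1, "ty": 0.5, "tz": 0, "turn": 0},
  ],
)

```text
t: 13.73
tool_pos: [0.5215, 0.0912, 0.0309]
orientation: [-180.0, 0.2, 95.7]
wrist_force: [3.2, -6.8, 0.7]
width: 0.0273
grip_force: 30.0
```

Emit:
servo_tool(
  series=[
    {"hand": 0, "tx": 0, "ty": 0.5, "tz": 0, "turn": 0},
    {"hand": 0, "tx": -0.1, "ty": 0.5, "tz": 0, "turn": 0},
  ],
)

```text
t: 13.9
tool_pos: [0.5214, 0.0921, 0.0309]
orientation: [-180.0, 0.2, 95.7]
wrist_force: [2.2, -6.9, 1.2]
width: 0.0271
grip_force: 30.0
```

Emit:
servo_tool(
  series=[
    {"hand": 0, "tx": 0, "ty": 0.5, "tz": 0, "turn": 0},
    {"hand": 0, "tx": -0.1, "ty": 0.5, "tz": 0, "turn": 0},
  ],
)

```text
t: 14.07
tool_pos: [0.5213, 0.0931, 0.0309]
orientation: [-180.0, 0.2, 95.7]
wrist_force: [2.3, -7.2, 1.0]
width: 0.0275
grip_force: 30.0
```

Emit:
servo_tool(
  series=[
    {"hand": 0, "tx": 0, "ty": 0.5, "tz": 0, "turn": 0},
    {"hand": 0, "tx": -0.1, "ty": 0.5, "tz": 0, "turn": 0},
  ],
)

```text
t: 14.23
tool_pos: [0.5213, 0.0936, 0.0309]
orientation: [-180.0, 0.2, 95.7]
wrist_force: [2.8, -9.0, 0.4]
width: 0.0276
grip_force: 30.0
```

Emit:
servo_tool(
  series=[
    {"hand": 0, "tx": 0, "ty": 0.5, "tz": 0, "turn": 0},
    {"hand": 0, "tx": -0.1, "ty": 0.5, "tz": 0, "turn": 0},
  ],
)

```text
t: 14.4
tool_pos: [0.5212, 0.0941, 0.0309]
orientation: [-180.0, 0.3, 95.7]
wrist_force: [3.1, -10.6, 1.3]
width: 0.027
grip_force: 30.0
```

```bash
python3 - <<'E'
from h import *
i=r.snapshot("wrist");t=r.snapshot("top");sc=r.snapshot("scene")
o=np.zeros((590,800,3),np.uint8)
o[:285,:400]=cv2.resize(i[0:171,200:440],(400,285),interpolation=cv2.INTER_CUBIC)
o[:285,405:785]=cv2.resize(sc[155:250,225:325],(380,285),interpolation=cv2.INTER_CUBIC)
o[290:590,:750]=cv2.resize(t[205:265,215:365],None,fx=5,fy=5,interpolation=cv2.INTER_CUBIC)
cv2.imwrite("pics/c4.png",o)
E
```

```text
(no output)
```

View pics/c4.png

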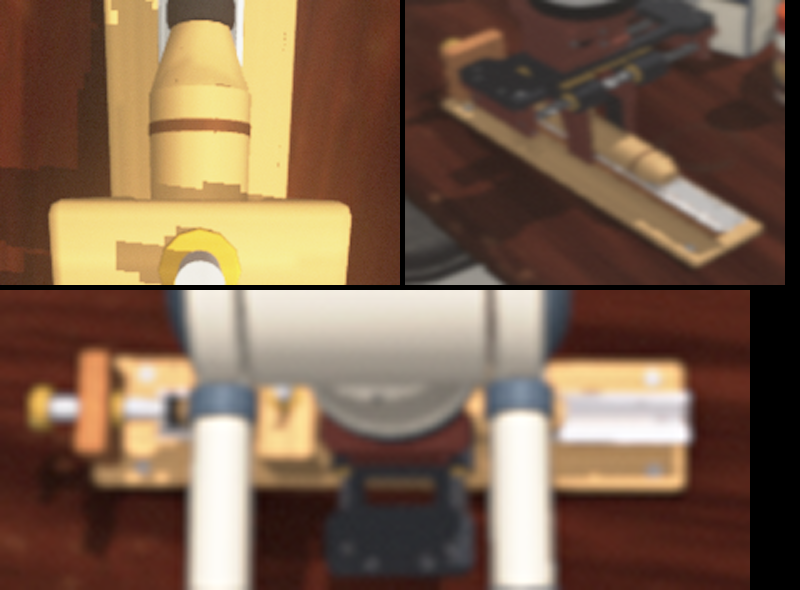

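The pin's front face sits on the black bumper at (200,20) in the wrist crop. The push has risen about 4 N above the drag, so contact is gentle. I'll let go and rise.

Emit:
servo_tool(
  series=[
    {"hand": 0, "tx": 0, "ty": 0, "tz": 0, "turn": 0},
    {"hand": 0.7, "tx": 0, "ty": 0, "tz": 0, "turn": 0},
    {"hand": 0.7, "tx": 0, "ty": 0, "tz": 0, "turn": 0},
    {"hand": 0.7, "tx": 0, "ty": 0, "tz": 0, "turn": 0},
    {"hand": 0.7, "tx": 0, "ty": 0, "tz": 0, "turn": 0},
    {"hand": 0.7, "tx": 0, "ty": 0, "tz": 0, "turn": 0},
    {"hand": 0.7, "tx": 0, "ty": 0, "tz": 0, "turn": 0},
    {"hand": 0.7, "tx": 0, "ty": 0, "tz": 0, "turn": 0},
  ],
)

```text
t: 15.22
tool_pos: [0.5209, 0.0968, 0.0309]
orientation: [-180.0, -0.0, 95.8]
wrist_force: [-0.2, 0.6, -0.8]
width: 0.0614
grip_force: 0.0
```

Emit:
servo_tool(
  series=[
    {"hand": 0.7, "tx": 0.5, "ty": -5, "tz": 0, "turn": 0},
    {"hand": 0.7, "tx": 0, "ty": 0, "tz": 10, "turn": 0},
    {"hand": 0.7, "tx": 0, "ty": 0, "tz": 20, "turn": 0},
    {"hand": 0.7, "tx": 0, "ty": 0, "tz": 30, "turn": 0},
    {"hand": 0.7, "tx": 0, "ty": -10, "tz": 30, "turn": 0},
    {"hand": 0.7, "tx": 0, "ty": -35, "tz": 15, "turn": 0},
    {"hand": 0.7, "tx": 0, "ty": -35, "tz": 0, "turn": 0},
    {"hand": 0.7, "tx": 0, "ty": -35, "tz": 0, "turn": 0},
    {"hand": 0.7, "tx": 0, "ty": -35, "tz": 0, "turn": 0},
    {"hand": 0.7, "tx": 0, "ty": -35, "tz": 0, "turn": 0},
    {"hand": 0.7, "tx": 0, "ty": 0, "tz": 0, "turn": 0},
    {"hand": 0.7, "tx": 0, "ty": 0, "tz": 0, "turn": 0},
  ],
)

```text
t: 16.22
tool_pos: [0.5213, -0.0951, 0.1366]
orientation: [180.0, -0.0, 95.6]
wrist_force: [0.8, 0.6, -0.4]
width: 0.0615
grip_force: 0.0
```

```bash
python3 - <<'E'
from h import *
t=r.snapshot("top");sc=r.snapshot("scene")
o=np.zeros((590,800,3),np.uint8)
o[:285,:380]=cv2.resize(sc[155:250,225:325],(380,285),interpolation=cv2.INTER_CUBIC)
o[:285,385:785]=cv2.resize(t[120:220,200:340],(400,285))
o[290:590,:750]=cv2.resize(t[205:265,215:365],None,fx=5,fy=5,interpolation=cv2.INTER_CUBIC)
cv2.imwrite("pics/c5.png",o)
s=r.read_state();print(s["t"],s["wrist_force"])
E
```

```text
16.3167 [-0.7750839   0.05901862 -0.17934835]
```

View pics/c5.png

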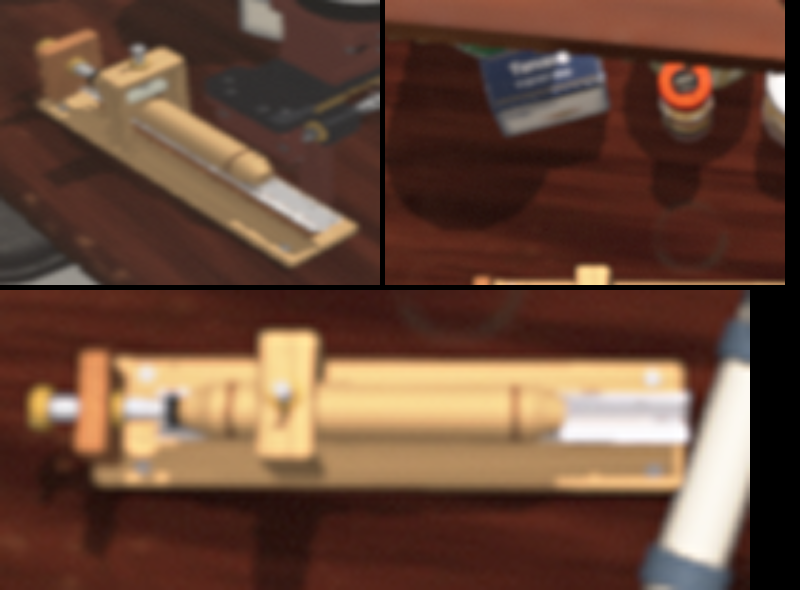

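The pin lies in the groove under the bridge, with its front end touching the black bumper at X≈180. The gripper is clear and the carton and spice jar haven't moved.

```bash
python3 -c "
from rig import r
print(r.job_done())"
```

```text
the job is handed in; nothing more can be done
None
```

The rolling pin is in the groove, pushed under the bridge pad with its end resting gently on the rubber bumper; the gripper let go and moved clear, and the job was handed in at about 16 s (no verdict returned).

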